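# Clear the probe arm and bring the urgent tube to the loading gap

### The arm

A 6-joint arm with a two-finger parallel gripper is mounted at the origin on the work surface. World frame = base frame: x ahead of the robot, y to its left, z up, the work surface at z = 0. Lengths are in mm, angles in rad, forces in N, time in s.
With the tool pointing down it reaches from about 350 to 850 mm from the base axis. Payload 8.1 kg.
Tool frame: the origin (TCP) lies at the centre of the arm's flange, where the gripper is bolted on; the fingertips stand 186 mm ahead of it and the grasp point (between the pads) lies 167 mm ahead of it; z points along the fingers, y is the line along which they close (so a half turn about z gives the same grasp; the last joint's range is limited). The gripper opens to 93 mm and grips with 3 to 60 N. Pads are 15 mm wide; open, the fingers measure 128 mm over their backs; the gripper's body (75 mm by 188 mm) begins 65 mm behind the grasp point.
Start: joints at [1.069, 0.13, 1.488, -0, 1.523, -0.085], TCP at [242.882, 548.648, 404.735] pointing down, gripper open.
Joint ranges: [-2.96, 2.96], [-0.89, 2.26], [0.02, 2.5], [-1.34, 4.48], [0, 2.73], [-2.66, 2.66]. Speed limits (rad/s): [2.39, 2.39, 2.79, 3.14, 3.14, 3.14].

### API

Orientations are given as a unit quaternion [x, y, z, w].
In Python, from bench import ctrl, imaging, workorder gives the robot as it stands.
- The arm moves only by the tool jog_arm, never from a script. Its argument "commands" is a list of rows, each a list of 7 numbers: the finger opening in m, from 0 to 0.093, then the shift along the world's x, y, z in m, then the turn, a rotation vector about the world's x, y, z in degrees. A call has 1 to 20 rows; each row is the pose to reach, as a shift and turn from the pose commanded when the call began; what a row does not reach only later rows make up. A row lasts 1/12 s, in which the tool goes at most 41.7 mm and 7.16 degrees, less where a joint would pass 70% of its speed; a pose out of reach is approached as far as the arm can. A call with a gripper value outside its range is refused whole. The fingers move at their own pace and stop on an object; "squeeze" is the grip in N (left out, the last holds). Time passes only in rows, so rows that repeat a pose let the fingers close. It gives the time, the measured TCP pose, the force, the opening and the grip force at its end, in the units of the state.
- ctrl.get_state(): the state, without advancing time (a new reading comes with each control period).
- imaging.grab_frame(name): name is "side" or "top"; returns a dict with "frame" (400x640x3 uint8, blue, green, red), "fx", "fy", "cx", "cy" (pixels), "dist" ([k1, k2, p1, p2, k3] as OpenCV has them; the pictures are not rectified), "extrinsics" (4x4, takes a point from camera to world coordinates). Camera axes: x right, y up, looking along -z (the intrinsics and any distortion apply to the point x, -y, -z); pixel columns grow to the right and rows downward; lengths in mm; the calibration is good to about 2 mm. A picture is of the moment at which its call begins. There is no depth.
- workorder.job_done(): hands the job in; it is judged then, once.
The state is a dict: "time": time; "joint_positions": joint angles; "joint_velocities": joint speeds; "tau": joint torques, N m; "tcp_pos": TCP position; "tcp_rot": TCP orientation; "wrist_force": force on the tool from outside, world axes, zero at the start; "wrist_torque": the same for the moment, N m; "width": opening from 0.0 (shut) to 1.0 (fully open); "grip_force": force on a finger pad.
Only numpy, scipy, OpenCV 4.12 (cv2) and the standard library are available. Lean on these libraries where they do the work, as an engineer would, in place of code of your own. Each camera call takes 0.05 s, during which the arm holds its last target. There are 200 camera calls.

### The job

The sample changer is switched off and the red-capped urgent tube is wanted: with a fingertip, push the probe arm off the carousel until its needle stands over the blue wash well, then push on a spoke of the carousel to turn it until the red-capped tube stands in the middle of the loading gap, in line with the blue arrow. Only push, on the arm and the spokes: do not touch the needle or the tubes, lift nothing, leave everything else on the bench and deck where it stands, and take the hand away at the end.

Things in the scene. Friction and masses are not known exactly. Their poses are not given: they have to be found in the camera images.
- sampler: Benchtop sample changer, fixed: white box 330 mm (its x) by 430 mm (its y), flat deck 70 mm above the bench. Origin: centre of its underside; -x is the front, with a blue stripe; turned up to 15 degrees. Carousel axis at (0, -75) mm, arm column at (0, 175) mm of its frame. A 5 mm white guard wall, top 105 mm above the bench, rings the carousel at 138 mm radius.
- load_point (a point): Where the centre of the red cap's top must come: on the tube circle, 105 mm from the carousel's axis, 168 mm above the bench, at the middle of the loading gap. The gap is the only opening in the guard wall, at the front, about 50 mm wide between two blue posts 112 mm high, with a blue arrow painted on the deck before it.
- wash_well (a point): Centre of the mouth of the blue wash well, a fixed upright cup 32 mm outside and 24 mm inside diameter, near the deck's front corner by the arm column; the mouth is 120 mm above the bench.
- carousel_turn (a joint): Angle of the carousel about its vertical axis, rad, counterclockwise from above; at 0 and every whole turn the red-capped tube is at the load point. Turns freely both ways, starts 50 degrees or more from there. Bearing friction 0.25 N m plus drag of 0.06 N m s (about 5 N at a spoke's middle): it stays where left, but coasts on for some mm if pushed faster than about 0.05 m/s. 0.9 to 1.5 kg in all.
- carousel_axis (a point): Point on the carousel's axis, 142 mm above the bench. The carousel: blue ring, inner radius 87, outer 123 mm, top 130 mm above the bench, with 24 tube places at 105 mm radius, 15 degrees apart (empty ones are black discs). White hub of 24 mm radius, its knob up to 152 mm. Between the spokes are open windows down to a grey floor 82 mm above the bench.
- spokes: Hub and three spokes, turning with the carousel; origin on the axis at bench height. Each spoke is a straight radial bar 12 mm wide, from the hub to 90 mm radius, its top 142 mm and its underside 112 mm above the bench.
- spoke0 (a point): Top of one spoke on its centre line, 60 mm from the carousel's axis, 142 mm above the bench. Seen from above, spoke 1 points at the red-capped tube, spoke 0 lies 120 degrees clockwise and spoke 2 120 degrees counterclockwise of it.
- spoke1 (a point): The same point of the second spoke.
- spoke2 (a point): The same point of the third spoke.
- red_cap_top (a point): Centre of the top of the red cap, 168 mm above the bench, on the tube circle 105 mm from the carousel's axis. The only red cap on the carousel.
- red_tube (a joint): How far the red-capped tube is pulled up out of its place, m (0: seated). Clear tube 13 mm wide, cap 16 mm wide; it stands 38 mm above the ring and is loose in its hole: it lifts out.
- red_cap: The red cap, 16 mm wide and 17 mm high; origin at the centre of its underside. Not to be touched.
- other_tubes: The ten yellow-capped tubes in the carousel, same size as the red-capped one, tops 168 mm above the bench; origin on the carousel's axis at bench height. Not to be touched.
- carousel_lift (a joint): How far the whole carousel is lifted off its spindle, m (0: seated). Only its weight holds it down.
- probe_swing (a joint): Swing of the probe arm about its column, rad; 0 when it points from the column straight at the carousel's axis, growing clockwise seen from above, towards the front; at 1.25 the needle is over the wash well. Stops at -0.8 and 1.7; starts between -0.45 and 0.4. Friction 0.1 N m (about 1 N at 100 mm from the pivot): it stays where it is left.
- probe_arm: The white probe arm with a blue stripe: straight beam 26 mm wide, its top 235 mm and its underside 205 mm above the bench, reaching from the column to 164 mm from the pivot. Origin on the pivot axis at bench height; the beam runs along its -y axis.
- probe_pivot (a point): Pivot of the probe arm at the height of its top, 235 mm above the bench; the round head about it has 24 mm radius.
- needle_tip (a point): Tip of the needle, 145 mm from the pivot axis, 178 mm above the bench.
- needle: The thin steel needle with its 10 mm wide holder under the arm's far end, between 178 and 206 mm above the bench; origin on the needle's axis at bench height. Not to be touched.
- diluent: White jar with a blue cap, 46 mm wide, 75 mm high, standing in a ring on the sampler's deck behind the arm column; origin at its underside. Leave it.
- rack: Blue and white tube rack with yellow-capped tubes, 100 x 250 mm, 99 mm high over the caps, on the bench at one side of the sampler; origin at the centre of its underside. Leave it.
- tray: White open tray, 200 x 150 x 50 mm, on the bench at the other side; origin at the centre of its underside. Leave it.

How it is judged (in metres and radians):
On the way, in this order (a step that is already met when the one before it is completed fails the run):
1. a finger pushes the probe arm (contact force between the fingers and probe_arm above 0.3 N).
2. the needle stands still over the wash well, the red-capped tube not yet at the gap (horizontal distance between needle_tip and wash_well below 0.009 m and velocity of joint probe_swing between -0.05 and 0.05 rad/s and not (horizontal distance between red_cap_top and load_point below 0.007 m)), for 0.2 s.
3. a finger pushes on a spoke (contact force between the fingers and spokes above 0.3 N).
4. the red-capped tube stands still at the loading gap (horizontal distance between red_cap_top and load_point below 0.007 m and velocity of joint carousel_turn between -0.05 and 0.05 rad/s), for 0.2 s.
At the end, for the whole second after the job is handed in: Needle tip within 9 mm (horizontally) of the wash well's centre, red cap within 7 mm of the load point, arm and carousel at rest, red-capped tube and carousel seated (within 5 mm), rack, tray and jar within 30 mm of where they stood (all of step 4 and horizontal distance between needle_tip and wash_well below 0.009 m and velocity of joint probe_swing between -0.05 and 0.05 rad/s and value of joint each of red_tube, carousel_lift below 0.005 m and distance of each of rack, tray, diluent from where it was at the start of the episode below 0.03 m); the robot touches nothing.
It fails at once if the red-capped tube is pulled up out of its place by more than 10 mm (value of joint red_tube above 0.01 m).
It fails at once if the carousel is lifted off its spindle by more than 10 mm (value of joint carousel_lift above 0.01 m).
It fails at once if the needle is touched with more than 1.5 N (contact force between any of the fingers, the arm and needle above 1.5 N).
It fails at once if a tube or its cap in the carousel is pushed with more than 2 N (contact force between any of the fingers, the arm and red_tube above 2 N or contact force between any of the fingers, the arm and other_tubes above 2 N).
It fails at once if the rack, tray or jar is moved by more than 30 mm (distance of any of rack, tray, diluent from where it was at the start of the episode above 0.03 m).
It also fails if it takes over 64 s, if anything falls off the work surface, if the arm or the gripper's body presses on something with over 40 N, if the wrist force passes 120 N, or if a joint passes its speed limit or range.

## Working session

There is one attempt and no reset: what is moved stays moved. The work goes in short steps, Python scripts to look and compute and a tool call to move; the robot and the scene stay as the last step left them, time stands still between calls to the robot, and variables do not carry over. Pictures are saved under pics/ and viewed, at most 10 in all, crops included, and the job is handed in when it is done.

Besides the shell and the picture viewer there is one more tool, called after "Emit:" by a JSON object that holds its "op" and its "data", one argument or row to a line. jog_arm: Moves the arm, as the interface text tells. Its arguments: {"type":"object","properties":{"commands":{"type":"array","items":{"type":"array","items":{"type":"number"}}},"squeeze":{"type":"number"}},"required":["commands"]}

```bash
ls; mkdir -p pics; cat > h.py <<'E'
import numpy as np, cv2
from bench import ctrl, imaging, workorder
def grab(n, save=None):
    f=imaging.grab_frame(n)
    if save: cv2.imwrite('pics/'+save,f['frame'])
    return f
def K(f): return np.array([[f['fx'],0,f['cx']],[0,f['fy'],f['cy']],[0,0,1.]]), np.array(f['dist'],float)
def ray(f,uv):
    k,d=K(f); p=cv2.undistortPoints(np.array(uv,float).reshape(-1,1,2),k,d).reshape(-1,2)
    E=np.array(f['extrinsics']); v=np.c_[p[:,0],-p[:,1],-np.ones(len(p))]@E[:3,:3].T
    return E[:3,3],v
def onz(f,uv,z):
    o,v=ray(f,uv); return o+v*((z-o[2])/v[:,2])[:,None]
def proj(f,P):
    k,d=K(f); E=np.array(f['extrinsics']); c=(np.array(P,float).reshape(-1,3)-E[:3,3])@E[:3,:3]
    return cv2.projectPoints(c*[1,-1,-1],np.zeros(3),np.zeros(3),k,d)[0].reshape(-1,2)
E
python3 - <<'E'
from h import *
for n in('top','side'):
    f=grab(n,n+'0.png'); print(n,f['fx'],f['dist'],np.round(f['extrinsics'],3).tolist())
print(ctrl.get_state())
E
```

```text
pics
top 399.1147410899491 [-0.06142469  0.          0.          0.          0.        ] [[0.004, 0.988, -0.156, 352.559], [-1.0, 0.006, 0.014, 12.122], [0.015, 0.156, 0.988, 1356.56], [0.0, 0.0, 0.0, 1.0]]
side 507.8924762041882 [-0.02090762  0.          0.          0.          0.        ] [[-0.004, -0.76, 0.65, 1632.864], [1.0, -0.015, -0.012, -34.279], [0.019, 0.65, 0.76, 1431.278], [0.0, 0.0, 0.0, 1.0]]
{'time': 0.1, 'joint_positions': array([ 1.06859226e+00,  1.31106675e-01,  1.48917496e+00,  1.87577739e-05,
        1.52301485e+00, -8.53904802e-02]), 'joint_velocities': array([ 0.0007982 , -0.00315035, -0.00252083,  0.00043452, -0.00044523,
       -0.00087112]), 'tau': array([ 2.36536805e-03, -5.61339712e+01, -4.93100488e+01,  7.72620225e-02,
        2.89202482e-02,  4.30358716e-05]), 'tcp_pos': array([242.77991883, 548.46000306, 403.77700699]), 'tcp_rot': array([ 2.06901799e-01,  9.78361344e-01, -8.12702224e-04, -2.55672595e-04]), 'wrist_force': array([ 0.34429819, -0.36623123,  0.25426655]), 'wrist_torque': array([-0.01068163, -0.00763216,  0.01323961]), 'grip_force': 0.0, 'width': 1.000061086075569}
```

View pics/top0.png

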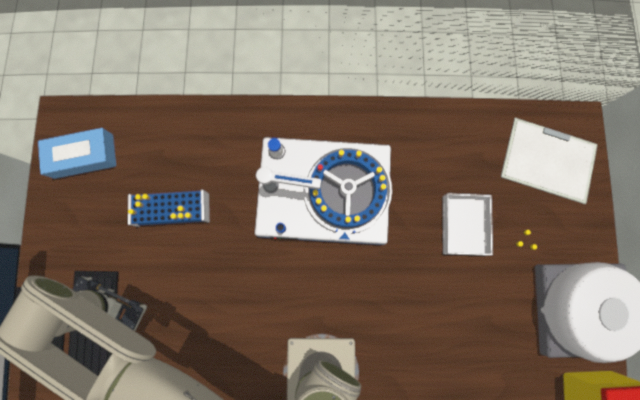

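View pics/side0.png

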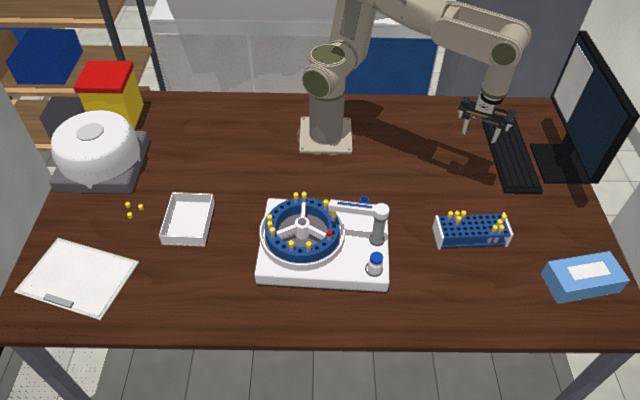

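The top view shows the sampler at about (323,190), the carousel hub at (348,187) and the red cap at (320,167). The probe arm runs from its column at (264,176) to (320,182), and the wash well is at (280,228). Next I'll zoom in.

```bash
python3 - <<'E'
from h import *
a=cv2.imread('pics/top0.png')[130:250,245:405]; b=cv2.imread('pics/side0.png')[185:295,250:397]
cv2.imwrite('pics/topz.png',cv2.resize(a,None,fx=5,fy=5,interpolation=cv2.INTER_CUBIC))
cv2.imwrite('pics/sidez.png',cv2.resize(b,None,fx=5,fy=5,interpolation=cv2.INTER_CUBIC))
E
```

```text
(no output)
```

View pics/topz.png

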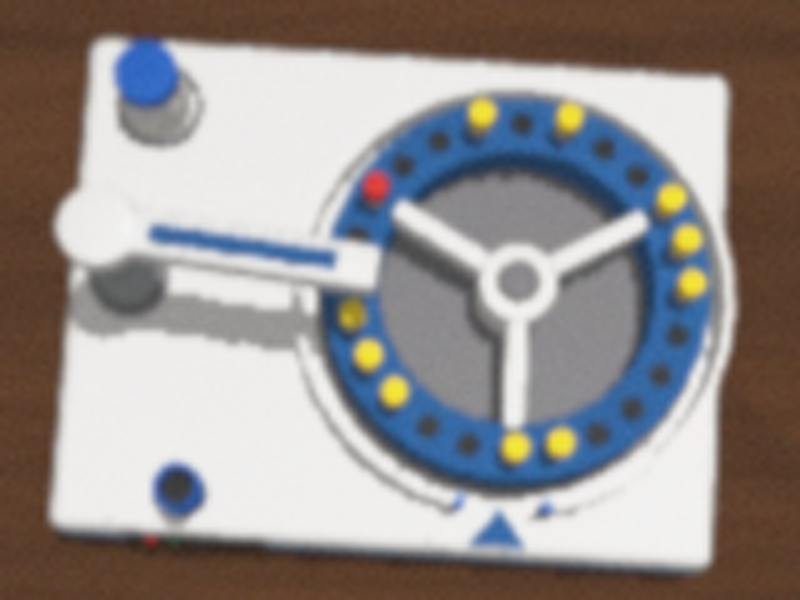

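View pics/sidez.png

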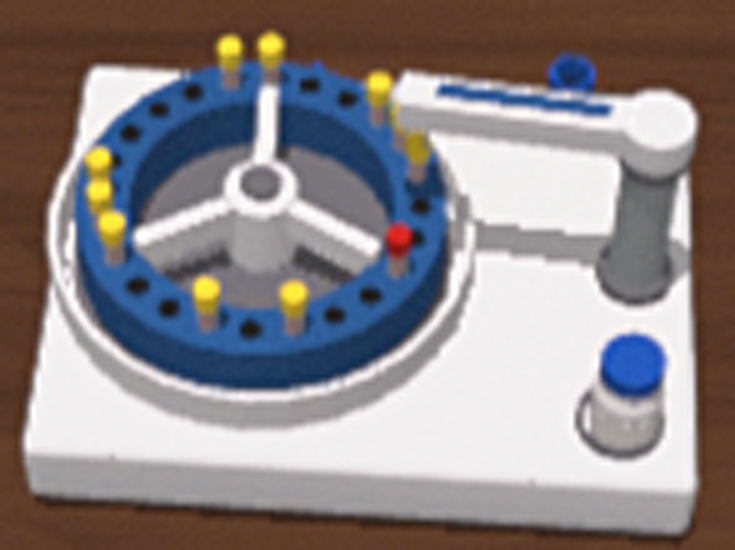

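The zooms show the red cap at top-zoom (376,186), spoke 1 next to it, the needle arm lying across the ring, the well at (178,490), the gap arrow at (498,530) and the hub at (518,280). Next I'll measure caps, deck corners, well, hub and arm in both views.

```bash
cat > m.py <<'E'
from h import *
from scipy.optimize import least_squares
def comps(mask,lo,hi):
    n,l,s,c=cv2.connectedComponentsWithStats(mask.astype(np.uint8),connectivity=4)
    return [(c[i],s[i]) for i in range(1,n) if lo<=s[i][4]<=hi]
ROI={'top':(245,130,405,250),'side':(250,185,397,295)}
def hsvroi(f,n,k=4):
    x0,y0,x1,y1=ROI[n]; im=cv2.resize(f['frame'][y0:y1,x0:x1],None,fx=k,fy=k,interpolation=cv2.INTER_CUBIC)
    return cv2.cvtColor(im,cv2.COLOR_BGR2HSV),lambda c:(np.array(c)+.5)/k-.5+[x0,y0]
def caps(f,n):
    h,t=hsvroi(f,n); H,S,V=cv2.split(h)
    y=[t(c) for c,s in comps((H>18)&(H<35)&(S>130)&(V>90),60,900)]
    r=[t(c) for c,s in comps(((H<8)|(H>172))&(S>140)&(V>90),60,900)]
    return y,r
def circ(P):
    g=lambda p:np.hypot(P[:,0]-p[0],P[:,1]-p[1])-p[2]
    r=least_squares(g,[*P[:,:2].mean(0),105],loss='soft_l1'); return r.x,g(r.x)
E
python3 - <<'E'
from m import *
np.set_printoptions(precision=1,suppress=True)
for n in('top','side'):
    f=grab(n); y,r=caps(f,n)
    P=onz(f,np.array(y+r),163); x,e=circ(P)
    print(n,len(y),len(r),'axis,r',x,'res',e); print(' red',[onz(f,q,163)[0] for q in r])
    h,t=hsvroi(f,n); H,S,V=cv2.split(h); m=(H>100)&(H<125)&(S>120)&(V>50)
    for c,s in comps(m,150,4000): print('  blue',t(c),t(s[:2]),s[2:]/[4,4,16],'z70',onz(f,t(c),70)[0][:2],'z120',onz(f,t(c),120)[0][:2],'z235',onz(f,t(c),235)[0][:2])
    z={'top':(245,130),'side':(250,185)}[n]; q=lambda l:np.array(l)/5+z-.4
    if n=='top':
        print('deck back L,R z70',onz(f,q([(93,38),(728,76)]),70)[:,:2],'head z235',onz(f,q((97,228)),235),'hub z152',onz(f,q((518,280)),152), 'armend L/R z235',onz(f,q([(383,248),(376,290)]),235)[:,:2])
    else:
        print('deck back L,R, frontL z70',onz(f,q([(27,460),(692,492),(90,68)]),70)[:,:2],'head',onz(f,q((660,123)),235),'hub',onz(f,q((262,183)),152))
E
```

```text
top 10 1 axis,r [588.4 -81.1 104.9] res [-0.1 -0.   0.6  0.  -0.3  0.6 -0.1  0.2 -0.3 -0.  -0.5]
 red [array([643.9,   7.4, 163. ])]
  blue [273.9 144.3] [268.1 137.6] [ 11.8  13.  117.1] z70 [743.3 160.5] z120 [728.1 154.7] z235 [693.2 141.5]
  blue [293.1 178.8] [275.4 175.6] [35.5  6.5 61.6] z70 [626.   94.4] z120 [615.4  91.2] z235 [590.9  83.9]
  blue [281.5 229.3] [276.4 224.9] [ 8.5  7.2 22.4] z70 [459.5 129.2] z120 [455.3 124.6] z235 [445.8 114.1]
  blue [344.1 236.2] [340.9 233.4] [ 6.5  4.8 18.8] z70 [438.3 -73. ] z120 [435.  -69.7] z235 [427.3 -62.1]
deck back L,R z70 [[ 767.7  196.8]
 [ 745.  -229.1]] head z235 [[601.  167.5 235. ]] hub z152 [[588.4 -80.7 152. ]] armend L/R z235 [[590.3   3.1]
 [565.8   7. ]]
side 6 1 axis,r [591.9 -81.1 105.5] res [ 0.1 -0.   0.4 -2.  -0.4  0.3  0.6]
 red [array([648.4,   8.6, 163. ])]
  blue [363.9 199.4] [359.4 195.6] [ 9.2  7.2 52.9] z70 [422.9 136.9] z120 [467.4 130.6] z235 [569.6 116.1]
  blue [354.3 204.5] [337.6 201.9] [33.8  5.5 53.1] z70 [448.2 101.1] z120 [491.7  96.2] z235 [591.8  84.7]
  blue [376.1 257.6] [370.1 251.6] [ 12.2  12.2 123.5] z70 [676.7 164. ] z120 [711.8 156.8] z235 [792.6 140. ]
deck back L,R, frontL z70 [[ 756.1 -223.8]
 [ 773.1  195.3]
 [ 424.5 -208.4]] head [[609.3 169.1 235. ]] hub [[594.6 -79.4 152. ]]
```

Axis is about (590,-81), pivot (603,168.6), yaw about -3° (250 mm apart, as given). Arm swing is about 0.1, the well about (463,130), and the red cap at 57.9° must turn +119° ccw to 177°. First I'll move, fingers closed, to behind the arm.

Emit:
{"op": "jog_arm", "data": {
  "commands": [
    [0,0,0,0.06,0,0,0],
    [0,0,0,0.06,0,0,0],
    [0,0.386,-0.48,0.06,0,0,15.4],
    [0,0.386,-0.48,0.06,0,0,15.4],
    [0,0.386,-0.48,0.06,0,0,15.4],
    [0,0.386,-0.48,0.06,0,0,15.4],
    [0,0.386,-0.48,0.06,0,0,15.4],
    [0,0.386,-0.48,0.06,0,0,15.4],
    [0,0.386,-0.48,0.06,0,0,15.4],
    [0,0.386,-0.48,0.06,0,0,15.4],
    [0,0.386,-0.48,0.06,0,0,15.4],
    [0,0.386,-0.48,0.06,0,0,15.4],
    [0,0.386,-0.48,0.06,0,0,15.4],
    [0,0.386,-0.48,0.06,0,0,15.4],
    [0,0.386,-0.48,0.06,0,0,15.4],
    [0,0.386,-0.48,0.06,0,0,15.4],
    [0,0.386,-0.48,0.06,0,0,15.4],
    [0,0.386,-0.48,0.06,0,0,15.4],
    [0,0.386,-0.48,0.06,0,0,15.4],
    [0,0.386,-0.48,0.06,0,0,15.4]
  ],
  "squeeze": 10
}}

```text
time: 1.87
tcp_pos: [628.8, 68.7, 464.2]
tcp_rot: [0.074, 0.997, 0.0, -0.001]
wrist_force: [-0.1, 0.2, -0.2]
width: 0.006
grip_force: 0.0
```

Emit:
{"op": "jog_arm", "data": {
  "commands": [
    [0,0,0,-0.035,0,0,0],
    [0,0,0,-0.07,0,0,0],
    [0,0,0,-0.07,0,0,0],
    [0,0,0,-0.07,0,0,0]
  ]
}}

```text
time: 2.2
tcp_pos: [627.5, 70.0, 392.8]
tcp_rot: [0.073, 0.997, -0.0, -0.003]
wrist_force: [-0.0, 0.1, -0.3]
width: 0.007
grip_force: 0.0
```

```bash
python3 - <<'E'
from h import *
a=grab('side')['frame'][150:290,250:397]; b=grab('top')['frame'][130:250,245:405]
r=lambda i:cv2.resize(i,(400,int(400*i.shape[0]/i.shape[1])),interpolation=cv2.INTER_CUBIC)
a,b=r(a),r(b); b=cv2.copyMakeBorder(b,0,a.shape[0]-b.shape[0],0,0,cv2.BORDER_CONSTANT)
cv2.imwrite('pics/c1.png',np.hstack([a,b]))
print(ctrl.get_state()['tcp_pos'],ctrl.get_state()['wrist_force'])
E
```

```text
[628.93305828  69.6062002  397.28176671] [0.68398379 0.5365299  0.9681278 ]
```

View pics/c1.png

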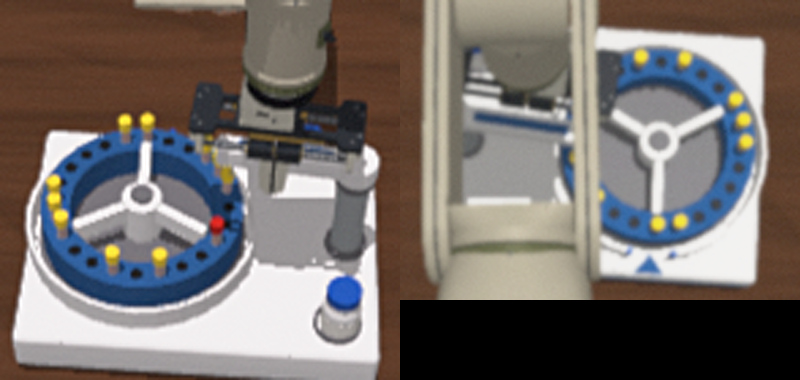

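The tip stands behind the beam (side crop (270,175)) at mid-length, clear of the needle. Next I'll compute the arc.

```bash
python3 - <<'E'
import numpy as np
p=np.array([603.3,168.6]); c0=np.array([628.9,68.65]); 
def pos(s,r=95,d=20.5):
    a=np.radians(-93.05)-s; u=np.array([np.cos(a),np.sin(a)]); n=-np.array([np.cos(a-np.pi/2),np.sin(a-np.pi/2)])
    return p+r*u+d*n
s0=.1
for s in list(np.linspace(-.1,.95,20))+list(np.linspace(.98,1.18,7)):
    q=pos(s)-c0; print('[0, %.3f, %.3f, 0, 0, 0, %.1f],'%(*(q/1000),-np.degrees(s-s0)))
E
```

```text
[0, -0.001, 0.006, 0, 0, 0, 11.5],
[0, -0.006, 0.005, 0, 0, 0, 8.3],
[0, -0.011, 0.004, 0, 0, 0, 5.1],
[0, -0.017, 0.003, 0, 0, 0, 2.0],
[0, -0.022, 0.003, 0, 0, 0, -1.2],
[0, -0.027, 0.003, 0, 0, 0, -4.4],
[0, -0.033, 0.003, 0, 0, 0, -7.5],
[0, -0.038, 0.004, 0, 0, 0, -10.7],
[0, -0.043, 0.004, 0, 0, 0, -13.9],
[0, -0.049, 0.006, 0, 0, 0, -17.0],
[0, -0.054, 0.007, 0, 0, 0, -20.2],
[0, -0.059, 0.009, 0, 0, 0, -23.4],
[0, -0.064, 0.011, 0, 0, 0, -26.5],
[0, -0.069, 0.013, 0, 0, 0, -29.7],
[0, -0.073, 0.015, 0, 0, 0, -32.9],
[0, -0.078, 0.018, 0, 0, 0, -36.0],
[0, -0.082, 0.021, 0, 0, 0, -39.2],
[0, -0.087, 0.024, 0, 0, 0, -42.4],
[0, -0.091, 0.028, 0, 0, 0, -45.5],
[0, -0.095, 0.032, 0, 0, 0, -48.7],
[0, -0.097, 0.034, 0, 0, 0, -50.4],
[0, -0.099, 0.036, 0, 0, 0, -52.3],
[0, -0.101, 0.039, 0, 0, 0, -54.2],
[0, -0.103, 0.041, 0, 0, 0, -56.1],
[0, -0.105, 0.044, 0, 0, 0, -58.1],
[0, -0.107, 0.046, 0, 0, 0, -60.0],
[0, -0.108, 0.049, 0, 0, 0, -61.9],
```

Emit:
{"op": "jog_arm", "data": {
  "commands": [
    [0,-0.006,0.005,0,0,0,0],
    [0,-0.011,0.004,0,0,0,0],
    [0,-0.017,0.003,0,0,0,0],
    [0,-0.022,0.003,0,0,0,-1.2],
    [0,-0.027,0.003,0,0,0,-4.4],
    [0,-0.033,0.003,0,0,0,-7.5],
    [0,-0.038,0.004,0,0,0,-10.7],
    [0,-0.043,0.004,0,0,0,-13.9],
    [0,-0.049,0.006,0,0,0,-17],
    [0,-0.054,0.007,0,0,0,-20.2],
    [0,-0.059,0.009,0,0,0,-23.4],
    [0,-0.064,0.011,0,0,0,-26.5],
    [0,-0.069,0.013,0,0,0,-29.7],
    [0,-0.073,0.015,0,0,0,-32.9],
    [0,-0.078,0.018,0,0,0,-36],
    [0,-0.08,0.02,0,0,0,-38],
    [0,-0.082,0.021,0,0,0,-39.2],
    [0,-0.082,0.021,0,0,0,-39.2]
  ]
}}

```text
time: 3.8
tcp_pos: [546.4, 89.7, 395.2]
tcp_rot: [0.405, 0.914, 0.0, 0.0]
wrist_force: [-1.2, -0.4, -0.3]
width: 0.006
grip_force: 0.0
```

```bash
python3 - <<'E'
from h import *
a=grab('side')['frame'][150:290,250:397]; b=grab('top')['frame'][130:250,245:405]
r=lambda i:cv2.resize(i,(400,int(400*i.shape[0]/i.shape[1])),interpolation=cv2.INTER_CUBIC)
a,b=r(a),r(b); b=cv2.copyMakeBorder(b,0,a.shape[0]-b.shape[0],0,0,cv2.BORDER_CONSTANT)
cv2.imwrite('pics/c2.png',np.hstack([a,b]))
E
```

```text
(no output)
```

View pics/c2.png

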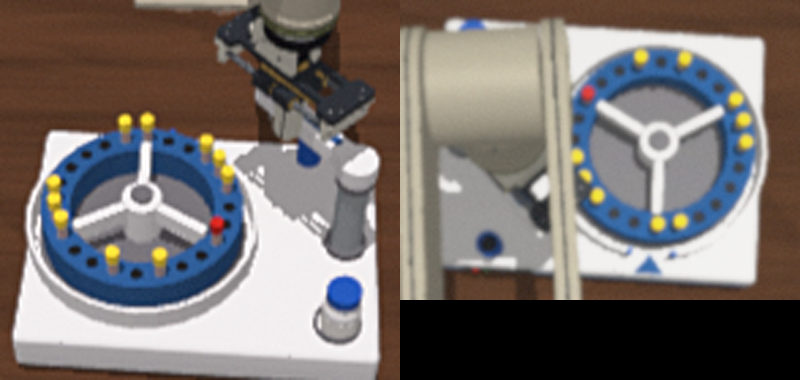

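The arm follows the finger cleanly. On to swing ~1.18, slower, then back off and lift.

Emit:
{"op": "jog_arm", "data": {
  "commands": [
    [0,-0.005,0.003,0,0,0,-3.2],
    [0,-0.009,0.007,0,0,0,-6.3],
    [0,-0.013,0.011,0,0,0,-9.5],
    [0,-0.015,0.013,0,0,0,-11.2],
    [0,-0.017,0.015,0,0,0,-13.1],
    [0,-0.019,0.018,0,0,0,-15],
    [0,-0.021,0.02,0,0,0,-16.9],
    [0,-0.023,0.023,0,0,0,-18.9],
    [0,-0.025,0.025,0,0,0,-20.8],
    [0,-0.026,0.028,0,0,0,-22.7],
    [0,-0.026,0.028,0,0,0,-22.7],
    [0,-0.026,0.028,0,0,0,-22.7]
  ]
}}

```text
time: 4.9
tcp_pos: [520.9, 117.6, 394.7]
tcp_rot: [0.576, 0.818, 0.0, -0.0]
wrist_force: [0.3, -0.2, -0.0]
width: 0.002
grip_force: 0.0
```

Emit:
{"op": "jog_arm", "data": {
  "commands": [
    [0,0.01,-0.035,0,0,0,0],
    [0,0.02,-0.07,0.01,0,0,0],
    [0,0.04,-0.1,0.04,0,0,0],
    [0,0.05,-0.13,0.06,0,0,0],
    [0,0.06,-0.17,0.06,0,0,0],
    [0,0.077,-0.21,0.06,0,0,0],
    [0,0.077,-0.255,0.06,0,0,0],
    [0,0.077,-0.255,0.06,0,0,0],
    [0,0.077,-0.255,0.06,0,0,0]
  ]
}}

```text
time: 5.65
tcp_pos: [597.7, -140.3, 454.1]
tcp_rot: [0.578, 0.816, -0.0, -0.0]
wrist_force: [-1.0, 0.4, -0.2]
width: 0.007
grip_force: 0.0
```

```bash
python3 - <<'E'
from h import *
from m import *
np.set_printoptions(precision=1,suppress=True)
p=np.array([603.3,168.6])
for n in('side','top'):
    f=grab(n); x0,y0,x1,y1=ROI[n]
    h,t=hsvroi(f,n); H,S,V=cv2.split(h); m=(H>100)&(H<125)&(S>110)&(V>50)
    for c,s in comps(m,100,4000):
        q=onz(f,t(c),235)[0][:2]-p; print(n,t(c),s[2:]/[4,4,16],'z235 rel pivot',q,np.hypot(*q),'swing',-np.arctan2(q[1],q[0])-np.radians(93.05))
    i=f['frame'][y0:y1,x0:x1]; i=cv2.resize(i,(400,int(400*i.shape[0]/i.shape[1])),interpolation=cv2.INTER_CUBIC)
    if n=='side': a=i
cv2.imwrite('pics/c3.png',np.hstack([a[:299],i[:299]]))
E
```

```text
side [373.3 192.6] [10.5 16.  40.9] z235 rel pivot [-63.4 -20.9] 66.80372033918395 swing 1.1988577219265444
side [363.5 203.2] [  9.2  14.8 111.5] z235 rel pivot [-17.7 -54.7] 57.52007075615795 swing 0.26030343048945714
side [376.1 257.6] [ 12.5  12.2 125.2] z235 rel pivot [189.3 -28.6] 191.4514047634006 swing -1.4742387265511303
top [273.9 144.3] [ 12.   13.5 121.7] z235 rel pivot [ 89.9 -27.2] 93.95927613777421 swing -1.3307967531520795
top [376.9 188. ] [ 4.2  8.5 18.9] z235 rel pivot [ -37.6 -325.4] 327.5531421973859 swing 0.06191933481854717
top [272.4 202.5] [12.2 34.8 78.5] z235 rel pivot [-81.4 -27.3] 85.88587795216789 swing 1.1940065646303
top [370.7 209.7] [ 24.8  26.  215.7] z235 rel pivot [-100.3 -306.6] 322.54445501305247 swing 0.26291587718495935
```

View pics/c3.png

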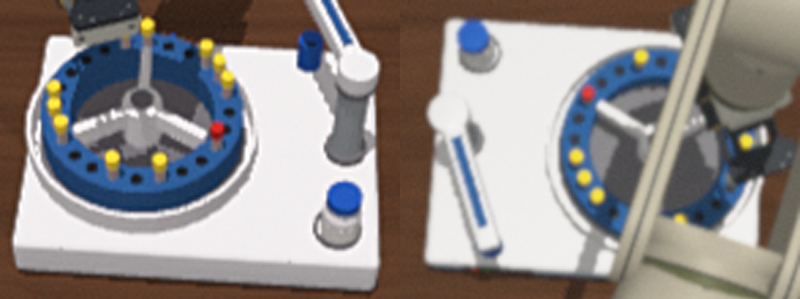

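The arm is at about 1.195 rad, measured in both views; the stripe direction agrees. It needs about 0.055 more, so I'll nudge again.

Emit:
{"op": "jog_arm", "data": {
  "commands": [
    [0,-0.025,0.04,0,0,0,-3.5],
    [0,-0.04,0.08,0,0,0,-3.5],
    [0,-0.05,0.12,0,0,0,-3.5],
    [0,-0.06,0.16,0,0,0,-3.5],
    [0,-0.07,0.2,-0.03,0,0,-3.5],
    [0,-0.072,0.231,-0.06,0,0,-3.5],
    [0,-0.072,0.231,-0.06,0,0,-3.5],
    [0,-0.072,0.231,-0.06,0,0,-3.5],
    [0,-0.074,0.238,-0.06,0,0,-3.5],
    [0,-0.076,0.244,-0.06,0,0,-3.5],
    [0,-0.077,0.249,-0.06,0,0,-3.5],
    [0,-0.078,0.253,-0.06,0,0,-3.5],
    [0,-0.079,0.256,-0.06,0,0,-3.5],
    [0,-0.08,0.258,-0.06,0,0,-3.5],
    [0,-0.08,0.26,-0.06,0,0,-3.5],
    [0,-0.08,0.26,-0.06,0,0,-3.5],
    [0,-0.08,0.26,-0.06,0,0,-3.5]
  ]
}}

```text
time: 7.17
tcp_pos: [517.9, 122.6, 394.7]
tcp_rot: [0.601, 0.799, 0.0, -0.0]
wrist_force: [-0.8, 0.1, 0.7]
width: 0.002
grip_force: 0.0
```

Emit:
{"op": "jog_arm", "data": {
  "commands": [
    [0,0.01,-0.035,0,0,0,0],
    [0,0.02,-0.07,0.01,0,0,-7],
    [0,0.04,-0.1,0.04,0,0,-14],
    [0,0.05,-0.13,0.06,0,0,-21],
    [0,0.06,-0.17,0.06,0,0,-28],
    [0,0.077,-0.21,0.06,0,0,-35],
    [0,0.077,-0.25,0.06,0,0,-42],
    [0,0.077,-0.26,0.06,0,0,-49],
    [0,0.077,-0.26,0.06,0,0,-56],
    [0,0.077,-0.26,0.06,0,0,-63],
    [0,0.077,-0.26,0.06,0,0,-70],
    [0,0.077,-0.26,0.06,0,0,-77],
    [0,0.077,-0.26,0.06,0,0,-78],
    [0,0.077,-0.26,0.06,0,0,-78]
  ]
}}

```text
time: 8.33
tcp_pos: [594.9, -137.5, 454.5]
tcp_rot: [0.97, 0.244, -0.0, -0.0]
wrist_force: [-0.3, 0.1, -0.7]
width: 0.006
grip_force: 0.0
```

```bash
cat > arm.py <<'E'
from m import *
np.set_printoptions(precision=1,suppress=True)
p=np.array([603.3,168.6])
for n,b in(('top',(255,310,185,245)),('side',(355,385,180,205))):
    f=grab(n,'last_%s.png'%n); h,t=hsvroi(f,n); H,S,V=cv2.split(h); m=((H>100)&(H<125)&(S>110)&(V>50)).astype(np.uint8)
    for c in cv2.findContours(m,cv2.RETR_EXTERNAL,cv2.CHAIN_APPROX_NONE)[0]:
        a=cv2.contourArea(c)/16; M=t(c.reshape(-1,2).mean(0))
        if a<10 or not(b[0]<M[0]<b[1] and b[2]<M[1]<b[3]): continue
        P=onz(f,t(c.reshape(-1,2)),235)[:,:2]; q=P.mean(0)-p
        vx,vy,_,_=cv2.fitLine(P.astype(np.float32),cv2.DIST_L2,0,.01,.01).ravel()
        d=np.array([vx,vy])*(-1 if vx>0 else 1)
        print(n,M,a,q,'swing',-np.arctan2(q[1],q[0])-np.radians(93.05),'by line',-np.arctan2(d[1],d[0])-np.radians(93.05))
E
python3 arm.py
```

```text
top [282.9 228.9] 11.65625 [-156.2  -58.4] swing 1.1600726537118524 by line -4.29610914737733
top [270.8 202.9] 69.5 [-82.4 -22.5] swing 1.2506405251110524 by line 1.2594311758801162
side [363.4 203.2] 107.53125 [-17.9 -54.8] swing 0.262521211637772 by line -4.646693415947277
side [374.5 192.3] 36.03125 [-64.7 -17.2] swing 1.257012711707621 by line 1.252777628593129
```

Needle swing is 1.250–1.257 in both views, so it is over the well. Next I'll lower the finger into the window on the clockwise side of spoke 0.

Emit:
{"op": "jog_arm", "data": {
  "commands": [
    [0,-0.007,-0.001,0,0,0,0],
    [0,-0.007,-0.001,0,0,0,0],
    [0,-0.007,-0.001,-0.03,0,0,0],
    [0,-0.007,-0.001,-0.06,0,0,0],
    [0,-0.007,-0.001,-0.08,0,0,0],
    [0,-0.007,-0.001,-0.08,0,0,0]
  ]
}}

```text
time: 8.93
tcp_pos: [586.2, -137.9, 369.0]
tcp_rot: [0.97, 0.243, -0.004, -0.002]
wrist_force: [-0.3, -0.6, -1.0]
width: 0.008
grip_force: 0.0
```

```bash
python3 - <<'E'
from h import *
a=grab('side')['frame'][150:290,245:392]; b=grab('top')['frame'][130:250,300:400]
cv2.imwrite('pics/c4.png',np.hstack([cv2.resize(a,(420,400),interpolation=3),cv2.resize(b,(333,400),interpolation=3)]))
E
```

```text
(no output)
```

View pics/c4.png

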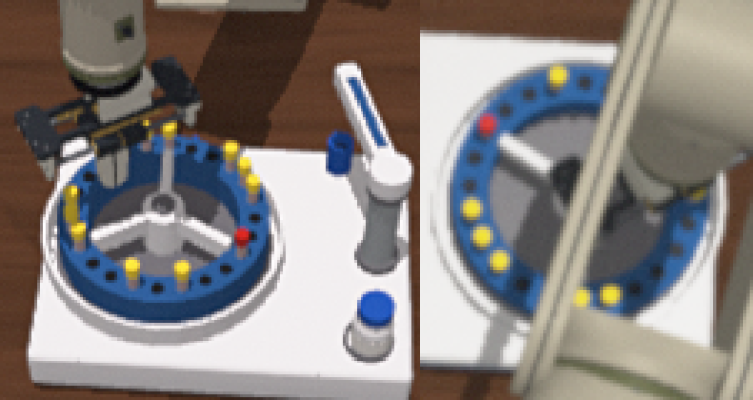

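The tips hang over the window between spokes 2 and 0 (side crop (112,180)), clear of caps. Lowering on.

Emit:
{"op": "jog_arm", "data": {
  "commands": [
    [0,0,0,-0.02,0,0,0],
    [0,0,0,-0.04,0,0,0],
    [0,0,0,-0.055,0,0,0],
    [0,0,0,-0.065,0,0,0],
    [0,0,0,-0.069,0,0,0],
    [0,0,0,-0.069,0,0,0]
  ]
}}

```text
time: 9.53
tcp_pos: [588.1, -138.4, 306.3]
tcp_rot: [0.97, 0.243, 0.0, 0.0]
wrist_force: [0.0, 0.7, 0.3]
width: 0.006
grip_force: 0.0
```

```bash
cat > car.py <<'E'
from m import *
np.set_printoptions(precision=1,suppress=True)
for n,c in(('top',(588.4,-81.1)),('side',(591.9,-81.1))):
    f=grab(n,'car_%s.png'%n); y,r=caps(f,n)
    for q in r:
        P=onz(f,q,163)[0][:2]-c; print(n,P,np.hypot(*P),'angle',np.degrees(np.arctan2(P[1],P[0]))%360)
E
python3 car.py; python3 - <<'E'
import numpy as np
A=np.array([590,-81.]); f0=-62.1; c0=np.array([587.9,-138.35])
for d in [None]+list(range(-8,120,5))+[119]:
    if d is None: continue
    a=np.radians(f0+d); q=A+50*np.array([np.cos(a),np.sin(a)])+13.5*np.array([np.sin(a),-np.cos(a)])-c0
    print('[0, %.3f, %.3f, 0, 0, 0, %d],'%(*(q/1000),d))
E
```

```text
top [55.6 88.5] 104.49416467863246 angle 57.851060858422024
side [56.5 89.7] 105.99872471925869 angle 57.790092460823345
[0, 0.006, 0.006, 0, 0, 0, -8],
[0, 0.011, 0.006, 0, 0, 0, -3],
[0, 0.015, 0.007, 0, 0, 0, 2],
[0, 0.020, 0.009, 0, 0, 0, 7],
[0, 0.024, 0.010, 0, 0, 0, 12],
[0, 0.028, 0.012, 0, 0, 0, 17],
[0, 0.032, 0.015, 0, 0, 0, 22],
[0, 0.035, 0.018, 0, 0, 0, 27],
[0, 0.039, 0.021, 0, 0, 0, 32],
[0, 0.042, 0.024, 0, 0, 0, 37],
[0, 0.044, 0.027, 0, 0, 0, 42],
[0, 0.047, 0.031, 0, 0, 0, 47],
[0, 0.049, 0.035, 0, 0, 0, 52],
[0, 0.051, 0.039, 0, 0, 0, 57],
[0, 0.052, 0.044, 0, 0, 0, 62],
[0, 0.053, 0.048, 0, 0, 0, 67],
[0, 0.054, 0.053, 0, 0, 0, 72],
[0, 0.054, 0.057, 0, 0, 0, 77],
[0, 0.054, 0.062, 0, 0, 0, 82],
[0, 0.053, 0.066, 0, 0, 0, 87],
[0, 0.052, 0.071, 0, 0, 0, 92],
[0, 0.051, 0.075, 0, 0, 0, 97],
[0, 0.049, 0.079, 0, 0, 0, 102],
[0, 0.047, 0.083, 0, 0, 0, 107],
[0, 0.045, 0.087, 0, 0, 0, 112],
[0, 0.042, 0.090, 0, 0, 0, 117],
[0, 0.041, 0.092, 0, 0, 0, 119],
```

Emit:
{"op": "jog_arm", "data": {
  "commands": [
    [0,0.006,0.006,0,0,0,0],
    [0,0.011,0.006,0,0,0,0],
    [0,0.015,0.007,0,0,0,2],
    [0,0.02,0.009,0,0,0,7],
    [0,0.024,0.01,0,0,0,12],
    [0,0.028,0.012,0,0,0,17],
    [0,0.032,0.015,0,0,0,22],
    [0,0.035,0.018,0,0,0,27],
    [0,0.039,0.021,0,0,0,32],
    [0,0.042,0.024,0,0,0,37],
    [0,0.044,0.027,0,0,0,42],
    [0,0.047,0.031,0,0,0,47],
    [0,0.049,0.035,0,0,0,52],
    [0,0.051,0.039,0,0,0,57],
    [0,0.052,0.044,0,0,0,62],
    [0,0.052,0.044,0,0,0,62]
  ]
}}

```text
time: 10.97
tcp_pos: [640.7, -93.9, 306.5]
tcp_rot: [0.705, 0.71, 0.0, 0.001]
wrist_force: [0.7, -0.4, -0.1]
width: 0.007
grip_force: 0.5
```

```bash
python3 car.py
```

```text
side [-53.2  88.2] 103.03308474286354 angle 121.11411533054172
```

The carousel turned 63.3° as planned. Continue to about 114°.

Emit:
{"op": "jog_arm", "data": {
  "commands": [
    [0,0.001,0.004,0,0,0,5],
    [0,0.002,0.009,0,0,0,10],
    [0,0.002,0.013,0,0,0,15],
    [0,0.002,0.018,0,0,0,20],
    [0,0.001,0.022,0,0,0,25],
    [0,0,0.027,0,0,0,30],
    [0,-0.001,0.031,0,0,0,35],
    [0,-0.003,0.035,0,0,0,40],
    [0,-0.004,0.037,0,0,0,42.5],
    [0,-0.005,0.039,0,0,0,45],
    [0,-0.006,0.041,0,0,0,47.5],
    [0,-0.007,0.043,0,0,0,50],
    [0,-0.007,0.043,0,0,0,50]
  ]
}}

```text
time: 12.15
tcp_pos: [633.3, -51.5, 306.4]
tcp_rot: [0.341, 0.94, 0.0, 0.001]
wrist_force: [2.6, -2.5, 0.6]
width: 0.002
grip_force: 1.8
```

```bash
python3 car.py
```

Emit:
{"op": "jog_arm", "data": {
  "commands": [
    [0,-0.001,0.001,0,0,0,1.5],
    [0,-0.002,0.002,0,0,0,3],
    [0,-0.003,0.003,0,0,0,4.5],
    [0,-0.0035,0.004,0,0,0,5.7],
    [0,-0.0035,0.004,0,0,0,5.7],
    [0,-0.0035,0.004,0,0,0,5.7],
    [0,0.007,-0.003,0,0,0,5.7],
    [0,0.007,-0.003,0,0,0,5.7],
    [0,0.007,-0.003,0.03,0,0,5.7],
    [0,0.007,-0.003,0.06,0,0,5.7],
    [0,0.007,-0.003,0.1,0,0,5.7],
    [0,0.007,-0.003,0.14,0,0,5.7],
    [0,0,-0.04,0.16,0,0,0],
    [0,-0.02,-0.08,0.16,0,0,0],
    [0,-0.03,-0.12,0.16,0,0,0],
    [0,-0.04,-0.16,0.16,0,0,0],
    [0,-0.05,-0.2,0.16,0,0,0],
    [0,-0.06,-0.24,0.16,0,0,0],
    [0,-0.06,-0.27,0.16,0,0,0],
    [0,-0.06,-0.27,0.16,0,0,0]
  ]
}}

```text
time: 13.92
tcp_pos: [570.8, -326.7, 464.7]
tcp_rot: [0.344, 0.939, -0.001, -0.001]
wrist_force: [1.3, -0.2, 0.4]
width: 0.007
grip_force: 0.0
```

```bash
python3 car.py; python3 arm.py
```

```text
top [-104.6    6.6] 104.78500990921395 angle 176.37440100596316
side [-105.5    7.4] 105.7628206616288 angle 176.0065652433379
top [282.9 228.8] 11.75 [-156.1  -58.5] swing 1.1590813222798044 by line -4.313220448799449
top [270.8 202.9] 69.375 [-82.4 -22.5] swing 1.2507521118880998 by line 1.2599030062481582
side [363.4 203.2] 107.78125 [-17.9 -54.9] swing 0.2617147672382607 by line -4.646612592048961
side [374.5 192.3] 36.21875 [-64.7 -17.2] swing 1.2570970144678906 by line 1.25335317104308
```

```bash
python3 - <<'E'
from h import *
a=cv2.imread('pics/car_top.png')[130:250,245:405]
cv2.imwrite('pics/c5.png',cv2.resize(a,None,fx=5,fy=5,interpolation=3))
E
```

```text
(no output)
```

View pics/c5.png

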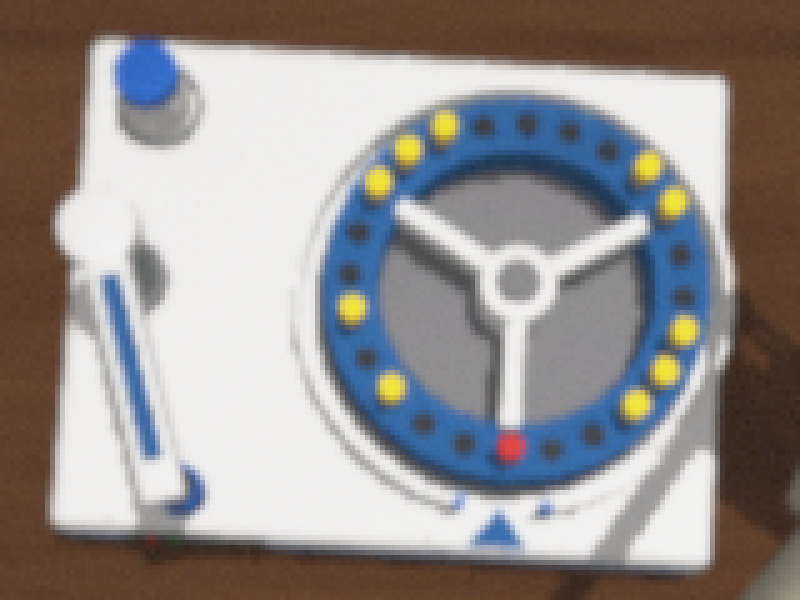

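The red cap at (511,446) lies on the line from the hub (518,280) to the arrow (498,530). The arm end is over the well at (182,490) and the hand is clear, so I'll hand in.

```bash
python3 -c "
from bench import workorder
print(workorder.job_done())"
```

```text
the job is handed in; nothing more can be done
None
```

I handed the job in with the needle over the wash well (swing about 1.25 rad), the red-capped tube about 1.5 mm from the load point by my measurement, and the hand clear; no verdict was returned.

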